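Fetch spacers from a bay rack with tongs

TASK

Draw the tongs out of their holster, set them down on the bench and let go, then take them again by their arms and use them to fetch the two round spacers out of the rack: stand the tall one upright in the long bin and the short one upright in the square bin, setting each down rather than dropping it. Touch the spacers only with the tongs, and leave the six-sided standoff and everything else on the bench where it is. Finish by setting the tongs down on the bench, standing on their heel and jaws, and letting go.

Things in the scene. Friction and masses are not known exactly. Their poses are not given: they have to be found in the camera images.
- tongs_heel (a point): Centre of the tongs' heel, a solid black block 40 long x 28 wide x 46 mm tall at their closed end; 23 mm above their underside. Its x points from heel to jaws, y across (squeezing direction), z up. At the start only the heel and about 60 mm of the arms stick out of the holster. Squeezing the heel does not close the jaws.
- tongs_grip (a point): Midway between the rubber paddles (50 long, 26 mm tall) outside the arms, 97 mm ahead of tongs_heel, 35 mm above the underside. Across the paddles: 39 mm at rest, about 30 when the jaws hold a spacer, 23 shut. A spring (9 N at the paddles at rest, 14 N shut) opens the jaws: part-squeezed to 36 mm they can be carried with 32 mm between the jaws. A 35 N squeeze grips a spacer.
- tongs_left: Left (+y) arm with its jaw; origin on its hinge at the underside. The arm is a 22 mm tall strip, lower edge 24 mm above the underside (it passes over a bin's rim). The jaw is a flat upright plate, 16 long, 4 thick, from the underside up to 46 mm, its centre 115 mm ahead of tongs_grip. At rest 40 mm between the jaws, 48 over them.
- tongs: The whole tongs, 240 mm long, 100 g, balanced near the paddles, steel arms with jaws turned down at their ends, standing on the undersides of heel and jaws. Origin at the underside between the arm hinges, 12 mm ahead of tongs_heel; x towards the jaws. At the start pushed jaws first into the holster, where they slide freely.
- tongs_right: Right (-y) arm with its jaw, the mirror image of the left; the two move together.
- holster: Fixed slate steel channel with a roof, 170 long x 76 wide x 68 mm tall, inside 68 wide and 64 mm high. Origin under its centre; its open mouth is its -x end (85 mm from the origin), the tongs come out towards its -x.
- rack: Fixed slate steel rack on the bench, 110 deep (x) x 244 wide (y) x 80 mm tall: three bays 76 mm wide, centred at y = -80, 0 and +80 mm, 76 mm high under a deck of steel slats, divided by 4 mm walls, open to its -x side, with no sill and no floor (parts stand on the bench); a 14 mm upstand closes the back. Origin under its centre.
- tall_spacer: The tall spacer; origin at the centre of its underside.
- short_spacer: The short spacer; origin at the centre of its underside.
- short_spacer_center (a point): Centre of the short spacer: plain round steel sleeve, 18 mm diameter, 18 mm tall, standing upright in another bay, also 25 to 55 mm behind the bay's front edge and within 7 mm of its middle. Mass 20 to 40 g.
- hex_standoff_center (a point): Centre of a six-sided steel standoff (18 mm across flats, 27 mm tall) standing in the remaining bay; to be left where it is.
- long_bin: The longer of two fixed low grey bins: 70 (x) x 104 (y) x 22 mm tall, walls and floor 3 mm, open on top. Origin under its centre. For the tall spacer.
- square_bin: The square grey bin: 70 x 70 x 22 mm tall, walls and floor 3 mm, open on top, fixed. Origin under its centre. For the short spacer.
- spray_can: Bystander: upright aluminium can, 52 mm diameter, 150 mm tall; origin under its centre.
- tape_measure: Bystander: tape measure 70 x 38 x 62 mm tall; origin under its centre.
- screwdriver: Bystander: screwdriver 200 mm long lying along its x; origin at its underside.
- tape_roll: Bystander: cardboard-brown roll lying flat, 90 mm diameter, 24 mm tall; origin under its centre.
- hex_bolt: Bystander: bolt standing on its hexagon head (28 mm wide), 60 mm tall; origin under its centre.
- tall_spacer_center (a point): Centre of the tall spacer: plain round steel sleeve, 18 mm diameter, 36 mm tall, standing upright in one of the rack's bays, 25 to 55 mm behind the bay's front edge and within 7 mm of the bay's middle. Mass 38 to 77 g.

How it is judged (in metres and radians):
On the way, in this order (a step that is already met when the one before it is completed fails the run):
1. the tongs have been drawn at least 80 mm out of the holster and stand on the bench, let go (distance of tongs_grip from where it was at the start of the episode above 0.08 m and contact force between the fingers and tongs below 0.05 N and angle between tongs_grip's own z axis and vertical below 0.12 rad and height (world z) of tongs_grip below 0.042 m and height (world z) of tongs_heel below 0.03 m), for 0.1 s.
2. one of the spacers is held between both jaws of the tongs, at least 80 mm from where it stood (((contact force between each of tongs_left, tongs_right and tall_spacer above 0.5 N and distance of tall_spacer_center from where it was at the start of the episode above 0.08 m) or (contact force between each of tongs_left, tongs_right and short_spacer above 0.5 N and distance of short_spacer_center from where it was at the start of the episode above 0.08 m))), for 0.1 s.
3. both spacers stand upright in their bins (x of tall_spacer_center in the frame of long_bin between -0.032 and 0.032 m and y of tall_spacer_center in the frame of long_bin between -0.049 and 0.049 m and x of short_spacer_center in the frame of square_bin between -0.032 and 0.032 m and y of short_spacer_center in the frame of square_bin between -0.032 and 0.032 m and angle between each of tall_spacer_center, short_spacer_center's own z axis and vertical below 0.15 rad and height (world z) of tall_spacer_center below 0.026 m and height (world z) of short_spacer_center below 0.017 m), for 0.1 s.
At the end, for the whole second after the job is handed in: The tall spacer stands upright (within 0.15 rad) on the floor of the long bin and the short spacer upright on the floor of the square bin, both at rest; the tongs stand at rest on the bench on their heel and jaws (within 0.12 rad of level, heel's centre below 30 mm), let go (all of step 3 and angle between tongs_grip's own z axis and vertical below 0.12 rad and height (world z) of tongs_grip below 0.042 m and height (world z) of tongs_heel below 0.03 m and linear speed of each of tall_spacer, short_spacer, tongs below 0.02 m/s and contact force between the fingers and tongs below 0.05 N); the robot touches nothing.
It fails at once if the fingers or the arm touch a spacer (contact force between any of the fingers, the arm and tall_spacer above 0.3 N or contact force between any of the fingers, the arm and short_spacer above 0.3 N).
It fails at once if a spacer is dropped from more than about 15 mm ((contact force between each of tongs_left, tongs_right and tall_spacer below 0.01 N and height (world z) of tall_spacer_center above 0.036 m) or (contact force between each of tongs_left, tongs_right and short_spacer below 0.01 N and height (world z) of short_spacer_center above 0.027 m)).
It fails at once if another thing on the bench is shifted by more than 20 mm (distance of any of hex_standoff_center, spray_can, tape_measure, screwdriver, tape_roll, hex_bolt from where it was at the start of the episode above 0.02 m).
It also fails if it takes over 67 s, if anything falls off the work surface, if the arm or the gripper's body presses on something with over 40 N, if the wrist force passes 120 N, or if a joint passes its speed limit or range.

ROBOT

A 6-joint arm with a two-finger parallel gripper is mounted at the origin on the work surface. World frame = base frame: x ahead of the robot, y to its left, z up, the work surface at z = 0. Lengths are in mm, angles in rad, forces in N, time in s.
With the tool pointing down it reaches from about 350 to 1000 mm from the base axis. Payload 7.1 kg.
Tool frame: the origin (TCP) lies at the very end of the fingers, on their centre line; the grasp point (between the pads) lies 19 mm behind it; z points along the fingers, y is the direction in which the jaws open and shut (so a half turn about z gives the same grasp; the last joint's range is limited). The gripper opens to 85 mm and grips with 20 to 120 N. Pads are 22 mm wide; open, the fingers measure 114 mm over their backs; the gripper's body (76 mm by 85 mm) begins 54 mm behind the grasp point. The pads swing forward as they close: fully open they stand 13 mm farther back than shut.
Start: joints at [-1.344, 0.423, 1.63, -0, 1.089, -0.019], TCP at [152.102, -606.193, 231.319] pointing down, gripper open.
Joint ranges: [-3, 3], [-0.9, 2.11], [0.09, 2.58], [-1.31, 4.45], [0.11, 2.69], [-2.54, 2.54]. Speed limits (rad/s): [2.39, 2.39, 3.01, 3.14, 3.14, 3.14].

INTERFACE

Orientations are given as a rotation vector (axis times angle).
In Python, from cell import arm, optics, hand_in gives the robot as it stands.
- The arm moves only by the shell command python3 -m pendant 'ROWS' [FORCE]. ROWS is JSON, a list of rows, each a list of 3 entries, a list of its own where there are three numbers: the shift along the tool's x, y, z in m, then the turn about the tool's z in rad, then the finger opening in m, from 0 to 0.0854. In form: [[[dx, dy, dz], twist, hand], ...]. A call has 1 to 12 rows; each row is the pose to reach, as a shift and turn from the pose commanded when the call began, along the tool's axes at that moment; what a row does not reach only later rows make up. A row lasts 1/12 s, in which the tool goes at most 41.7 mm and 7.16 degrees, less where a joint would pass 70% of its speed; a pose out of reach is approached as far as the arm can. A call with a gripper value outside its range is refused whole. The fingers move at their own pace and stop on an object; FORCE is the grip in N (left out, the last holds). Time passes only in rows, so rows that repeat a pose let the fingers close. It gives the time, the measured TCP pose, the force and the opening at its end, in the units of the state.
- arm.get_state(): the state, without advancing time (a new reading comes with each control period).
- optics.read_camera(name): name is "side" or "top" or "wrist"; returns the picture (400x640x3 uint8, red, green, blue); there is no depth.
- optics.get_calibration(name): a dict with "intrinsics" (3x3 intrinsics, pixels), "dist_coeffs" ([k1, k2, p1, p2, k3] as OpenCV has them; the pictures are not rectified), "xyz" and "attitude" of the camera in the world. Camera axes: x right, y down, z forward; pixel columns grow to the right and rows downward; lengths in mm; the calibration is good to about 2 mm. A picture is of the moment at which its call begins: read the wrist's pose just before it. get_calibration takes no time and is no camera call; for the wrist camera it gives the pose at the moment of the call.
- hand_in(): hands the job in, once; it reports no verdict.
The state is a dict: "t": time; "q": joint angles; "joint_velocities": joint speeds; "joint_efforts": joint torques, N m; "tcp_pos": TCP position; "ee_rot": TCP orientation; "force": force on the tool from outside, world axes, zero at the start; "ft_torque": the same for the moment, N m; "gripper_width": opening from 0.0 (shut) to 1.0 (fully open).
Only numpy, scipy, OpenCV 4.12 (cv2) and the standard library are available. Lean on these libraries where they do the work, as an engineer would, in place of code of your own. Each camera call takes 0.05 s, during which the arm holds its last target. There are 200 camera calls.

## Working session

There is one attempt and no reset: what is moved stays moved. The work goes in short steps, Python scripts to look and compute and a shell command to move; the robot and the scene stay as the last step left them, time stands still between calls to the robot, and variables do not carry over. Pictures are saved under pics/ and viewed, about 8 in all and at most 12, crops included, and the job is handed in when it is done.

```bash
ls; mkdir -p pics
python3 - <<'E'
from cell import arm,optics
import cv2,numpy as np
s=arm.get_state();print({k:np.round(v,3).tolist() for k,v in s.items()})
for n in("top","side","wrist"):
    c=optics.get_calibration(n);print(n,{k:np.round(v,3).tolist() for k,v in c.items()})
    im=optics.read_camera(n);cv2.imwrite(f"pics/{n}0.png",im[:,:,::-1])
E
```

```text
pics
{'t': 0.0, 'q': [-1.344, 0.424, 1.631, 0.0, 1.089, -0.019], 'joint_velocities': [0.002, 0.0, -0.001, 0.0, 0.001, -0.001], 'joint_efforts': [-0.002, -55.74, -28.174, -0.0, 0.007, 0.0], 'tcp_pos': [151.99, -605.662, 230.523], 'ee_rot': [-3.116, -0.385, 0.0], 'force': [0.837, 0.167, 0.43], 'ft_torque': [0.021, -0.006, 0.02], 'gripper_width': 0.999}
top {'intrinsics': [[420.678, 0.0, 317.945], [0.0, 420.678, 196.024], [0.0, 0.0, 1.0]], 'dist_coeffs': [-0.097, 0.0, 0.0, 0.0, 0.0], 'xyz': [490.645, -11.384, 1135.771], 'attitude': [-2.197, 2.15, -0.084]}
side {'intrinsics': [[453.918, 0.0, 324.408], [0.0, 453.918, 199.821], [0.0, 0.0, 1.0]], 'dist_coeffs': [0.04, 0.0, 0.0, 0.0, 0.0], 'xyz': [-71.125, 769.305, 709.987], 'attitude': [-0.851, 2.356, -1.268]}
wrist {'intrinsics': [[330.944, 0.0, 322.701], [0.0, 330.944, 198.452], [0.0, 0.0, 1.0]], 'dist_coeffs': [0.017, 0.0, 0.0, 0.0, 0.0], 'xyz': [232.925, -585.712, 373.99], 'attitude': [2.264, -1.766, -0.291]}
```

View pics/top0.png

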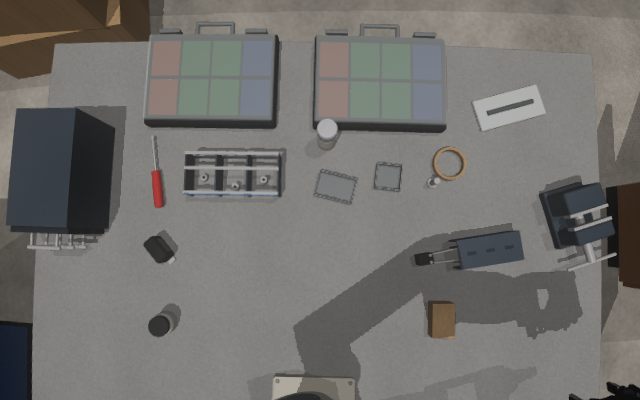

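View pics/side0.png

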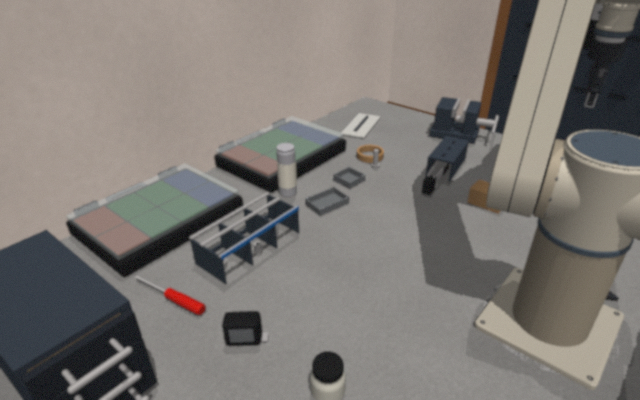

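The top view shows the tongs heel at about (423,258), the holster around (490,248), the rack around (233,175) with parts at (204,177), (236,185) and (264,180), and the bins at (336,186) and (388,177). I'll zoom in on these areas.

```bash
cat > h.py <<'E'
import numpy as np,cv2
from scipy.spatial.transform import Rotation as R
from cell import arm,optics
def cam(n):
    c=optics.get_calibration(n)
    return np.array(c["intrinsics"]),np.array(c["dist_coeffs"]),np.array(c["xyz"],float),R.from_rotvec(c["attitude"]).as_matrix()
def ray(c,uv):
    K,D,p,A=c
    n=cv2.undistortPoints(np.array(uv,float).reshape(-1,1,2),K,D).reshape(-1,2)
    d=np.c_[n,np.ones(len(n))]@A.T
    return d/np.linalg.norm(d,axis=1)[:,None]
def onz(c,uv,z):
    d=ray(c,uv);return c[2]+d*((z-c[2][2])/d[:,2])[:,None]
def proj(c,P):
    K,D,p,A=c;P=np.array(P,float).reshape(-1,3)
    return cv2.projectPoints(P,R.from_matrix(A.T).as_rotvec(),-A.T@p,K,D)[0].reshape(-1,2)
def tri(ca,ua,cb,ub):
    a,b=ray(ca,ua)[0],ray(cb,ub)[0]
    M=np.c_[a,-b];s=np.linalg.lstsq(M,cb[2]-ca[2],rcond=None)[0]
    x,y=ca[2]+a*s[0],cb[2]+b*s[1];return (x+y)/2,np.linalg.norm(x-y)
def save(n,f): 
    c=cam(n);im=optics.read_camera(n)[:,:,::-1].copy();cv2.imwrite("pics/"+f,im);return c,im
def tool():
    s=arm.get_state();return s,np.array(s["tcp_pos"]),R.from_rotvec(s["ee_rot"]).as_matrix()
E
python3 - <<'E'
from h import *
im=cv2.imread("pics/top0.png")
a=cv2.resize(im[140:210,175:295],None,fx=6.6,fy=4.2*6.6/4.2,interpolation=2)[:300*2]
a=cv2.resize(im[140:210,175:295],(600,350),interpolation=2)
b=cv2.resize(im[220:280,405:533],(600,281)[0:2],interpolation=2)
cv2.imwrite("pics/c1.png",np.vstack([a,b])[:600])
c=cam("top")
print(a.shape)
for nm,uv,z in [("heel",(424,259),46),("rackFL",(184,195),80),("rackFR",(281,196),80),("rackBL",(185,152),80),("rackBR",(281,152),80),("long",(336,186),22),("sq",(388,177),22),("can",(327,128),150),("holmouthL",(457,236),68),("holmouthR",(461,269),68),("holfarL",(520,231),68),("holfarR",(523,262),68)]:
    print(nm,onz(c,uv,z).round(0))
E
```

```text
(350, 600, 3)
heel [[ 427. -279.   46.]]
rackFL [[576. 340.  80.]]
rackFR [[579.  92.  80.]]
rackBL [[688. 344.  80.]]
rackBR [[692.  95.  80.]]
long [[614. -48.  22.]]
sq [[ 641. -187.   22.]]
can [[739. -20. 150.]]
holmouthL [[ 487. -358.   68.]]
holmouthR [[ 404. -369.   68.]]
holfarL [[ 503. -525.   68.]]
holfarR [[ 423. -532.   68.]]
```

View pics/c1.png

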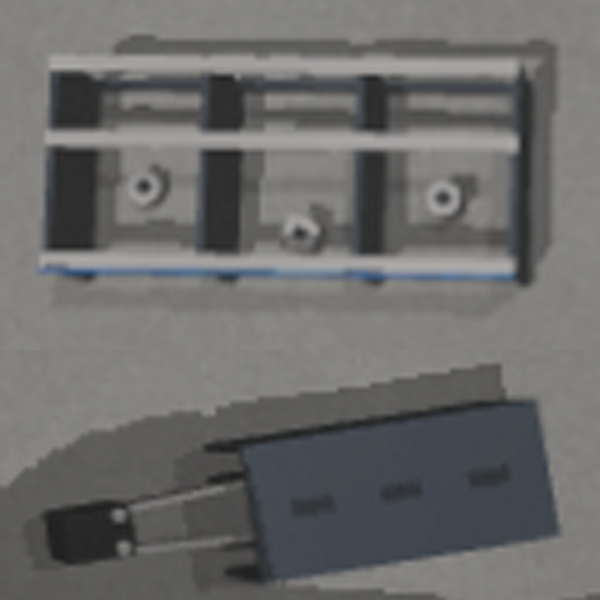

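Left and right parts look round; the middle one looks six-sided. I'll check that from close by, and work out the first approach.

```bash
cat >> h.py <<'E'
def go(P,yaw_deg,fix=True):
    """shift and twist in tool axes to bring TCP to P (mm) with tool x at yaw"""
    s,p,T=tool();y0=np.degrees(np.arctan2(T[1,0],T[0,0]))
    d=T.T@(np.array(P,float)-p);tw=-(yaw_deg-y0)
    print("tcp",p.round(1),"yaw",y0.round(2),"tilt",np.degrees(np.arccos(-T[2,2])).round(2),"shift m",(d/1000).round(4),"twist",np.radians((tw+180)%360-180).round(4),"w",round(s["gripper_width"],3),"F",np.round(s["force"],1),"t",round(s["t"],2),"q6",round(s["q"][5],2))
E
python3 - <<'E'
from h import *
c=cam("wrist");s,p,T=tool();print("cam in tool",(T.T@(c[2]-p)).round(1),"axis",(T.T@c[3]).round(3).tolist())
go([430,-281,230],96)
E
```

```text
cam in tool [ 8.340e+01  1.000e-01 -1.434e+02] axis [[-0.0, -0.948, -0.32], [1.0, -0.0, 0.0], [-0.0, -0.32, 0.948]]
tcp [ 152.  -605.8  230.7] yaw 14.09 tilt 0.07 shift m [ 0.3487 -0.2474  0.001 ] twist -1.4297 w 0.999 F [-0.9  0.1 -0.6] t 0.15 q6 -0.02
```

```bash
python3 -m pendant '[[[0.349,-0.247,0],-1.43,0.085],[[0.349,-0.247,0],-1.43,0.085],[[0.349,-0.247,0],-1.43,0.085],[[0.349,-0.247,0],-1.43,0.085],[[0.349,-0.247,0],-1.43,0.085],[[0.349,-0.247,0],-1.43,0.085],[[0.349,-0.247,0],-1.43,0.085],[[0.349,-0.247,0],-1.43,0.085],[[0.349,-0.247,0],-1.43,0.085],[[0.349,-0.247,0],-1.43,0.085],[[0.349,-0.247,0],-1.43,0.085],[[0.349,-0.247,0],-1.43,0.085]]' 40
python3 -m pendant '[[[0,0,0],-0.03,0.085],[[0,0,0],-0.03,0.085]]'
python3 - <<'E'
from h import *
go([430,-281,230],96)
c,im=save("wrist","w1.png")
E
```

```text
t: 1.15
tcp_pos: [432.4, -279.0, 231.2]
ee_rot: [-2.089, -2.346, -0.001]
force: [-0.9, -0.8, -0.1]
gripper_width: 0.994
t: 1.32
tcp_pos: [430.7, -281.1, 231.1]
ee_rot: [-2.064, -2.368, 0.0]
force: [0.1, -0.1, 0.1]
gripper_width: 0.989
tcp [ 430.7 -281.1  231.1] yaw 97.87 tilt 0.03 shift m [ 0.0002 -0.0007  0.0011] twist 0.0326 w 0.989 F [ 0.1 -0.1  0.1] t 1.32 q6 -0.74
```

View pics/w1.png

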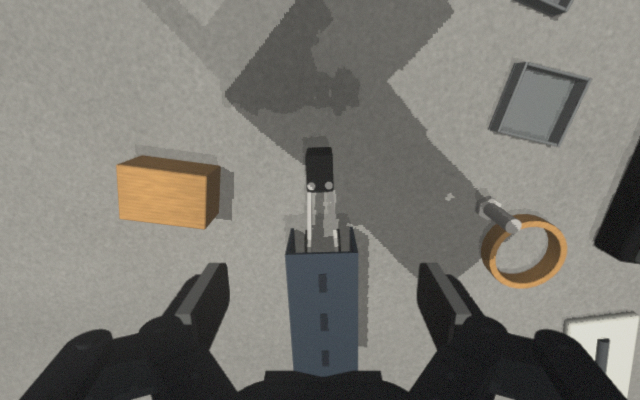

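The heel top is at about (306–333, 148–190), holster mouth edge at row 252, columns 287–357.

Run:
```python
from h import *
c=cam("wrist");im=cv2.imread("pics/w1.png")
print("heel top corners",onz(c,[(306,148),(332,148),(307,187),(333,187)],46).round(1).tolist())
print("ctr",onz(c,[(319,168)],46).round(1))
print("hol mouth top",onz(c,[(287,254),(357,254)],68).round(1).tolist(), "roof slots",onz(c,[(323,282),(325,358)],68).round(1).tolist())
m=(im.max(2)<45).astype(np.uint8);m[:,:290]=0;m[:,350:]=0;m[:140]=0;m[200:]=0
ys,xs=np.nonzero(m)
for y in range(145,196,4):
    x=xs[ys==y];print(y,(x.min(),x.max(),len(x)) if len(x) else None)
print("wood",onz(c,[(118,165),(208,225),(220,170)],40).round(0).tolist())
```

```text
heel top corners [[411.8, -259.2, 46.0], [437.4, -255.7, 46.0], [417.6, -299.3, 46.0], [444.3, -295.7, 46.0]]
ctr [[ 427.3 -277.7   46. ]]
hol mouth top [[405.9, -367.3, 68.0], [477.7, -357.6, 68.0]] roof slots [[447.3, -395.4, 68.0], [463.3, -495.8, 68.0]]
145 None
149 (np.int64(308), np.int64(330), 23)
153 (np.int64(307), np.int64(331), 25)
157 (np.int64(307), np.int64(331), 19)
161 (np.int64(307), np.int64(331), 16)
165 (np.int64(310), np.int64(330), 16)
169 (np.int64(307), np.int64(331), 17)
173 (np.int64(308), np.int64(330), 16)
177 (np.int64(310), np.int64(331), 16)
181 (np.int64(316), np.int64(325), 8)
185 (np.int64(318), np.int64(321), 2)
189 (np.int64(317), np.int64(324), 7)
193 None
wood [[223.0, -304.0, 40.0], [315.0, -359.0, 40.0], [326.0, -295.0, 40.0]]
```

```bash
python3 -m pendant '[[[0.004,-0.002,0.1],0,0.085],[[0.004,-0.002,0.2],0,0.085],[[0.004,-0.002,0.2],0,0.085],[[0.004,-0.002,0.218],0,0.085],[[0.004,-0.002,0.218],0,0.085],[[0.004,-0.002,0.218],0,0.085],[[0.004,-0.002,0.218],0,0.085],[[0.004,-0.002,0.218],0,0.085],[[0.004,-0.002,0.218],0,0.085]]' 40
python3 -m pendant '[[[0,0,0],0,0.0],[[0,0,0],0,0.0],[[0,0,0],0,0.0],[[0,0,0],0,0.0],[[0,0,0],0,0.0],[[0,0,0],0,0.0],[[0,0,0],0,0.0],[[0,0,0],0,0.0],[[0,0,0],0,0.0],[[0,0,0],0,0.0]]'
python3 -m pendant '[[[0.005,0,-0.001],0,0.0],[[0.015,0,-0.001],0,0.0],[[0.030,0,-0.001],0,0.0],[[0.030,0,-0.001],0,0.0],[[0.030,0,-0.001],0,0.0]]'
python3 - <<'E'
from h import *
go([427,-277,12],98)
c,im=save("wrist","w2.png")
E
```

```text
t: 2.12
tcp_pos: [429.4, -279.2, 15.5]
ee_rot: [2.065, 2.363, 0.001]
force: [-0.0, -0.7, 0.7]
gripper_width: 0.999
t: 2.95
tcp_pos: [428.4, -278.2, 14.2]
ee_rot: [2.066, 2.365, 0.0]
force: [-2.4, 1.1, 9.9]
gripper_width: 0.328
t: 3.37
tcp_pos: [423.4, -246.8, 14.3]
ee_rot: [-2.064, -2.367, 0.0]
force: [-0.2, 0.7, 0.3]
gripper_width: 0.327
tcp [ 423.4 -246.8   14.3] yaw 97.84 tilt 0.08 shift m [-0.0305 -0.0006  0.0022] twist -0.0029 w 0.327 F [-0.2  0.7  0.3] t 3.37 q6 -0.69
```

View pics/w2.png

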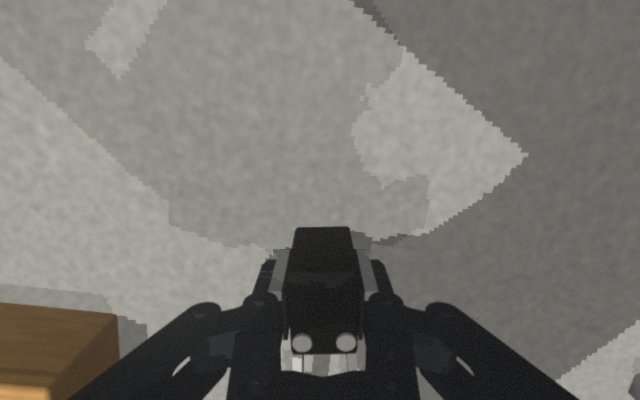

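Heel is held (28 mm). Pull it clear, turn it toward the free bench, and release.

```bash
python3 -m pendant '[[[0.010,0,0],0,0.0],[[0.030,0,0],0,0.0],[[0.055,0,0],0,0.0],[[0.080,0,0],0,0.0],[[0.105,0,0],0,0.0],[[0.130,0,0],0,0.0],[[0.145,0,0],0,0.0],[[0.150,0,0],0,0.0],[[0.150,0,0],0,0.0],[[0.150,0,0],0,0.0]]'
python3 -m pendant '[[[0,0,0],-0.04,0.0],[[0,0,0],-0.12,0.0],[[0,0,0],-0.20,0.0],[[0,0,0],-0.28,0.0],[[0,0,0],-0.36,0.0],[[0,0,0],-0.44,0.0],[[0,0,0],-0.50,0.0],[[0,0,0],-0.52,0.0],[[0,0,0],-0.52,0.0],[[0,0,0],-0.52,0.0]]'
python3 -m pendant '[[[0,0,0],0,0.05],[[0,0,0],0,0.05],[[0,0,0],0,0.05],[[0,0,0],0,0.06],[[0,0,0],0,0.06],[[0,0,0],0,0.06]]'
python3 -m pendant '[[[0,0,-0.05],0,0.085],[[0,0,-0.1],0,0.085],[[-0.04,0,-0.15],0,0.085],[[-0.08,0,-0.2],0,0.085],[[-0.08,0,-0.2],0,0.085],[[-0.08,0,-0.2],0,0.085],[[-0.08,0,-0.2],0,0.085]]'
python3 - <<'E'
from h import *
go([0,0,0],0)
c,im=save("wrist","w3.png")
c,im=save("top","t3.png")
E
```

```text
t: 4.25
tcp_pos: [404.0, -99.7, 14.3]
ee_rot: [2.066, 2.367, 0.0]
force: [-0.3, -0.2, -0.1]
gripper_width: 0.325
t: 5.08
tcp_pos: [404.0, -100.3, 14.3]
ee_rot: [1.392, 2.816, 0.0]
force: [-0.2, 0.3, -0.1]
gripper_width: 0.322
t: 5.58
tcp_pos: [403.8, -99.6, 14.3]
ee_rot: [1.389, 2.818, 0.0]
force: [0.6, 0.8, 0.6]
gripper_width: 0.701
t: 6.17
tcp_pos: [456.3, -165.5, 218.4]
ee_rot: [1.386, 2.809, 0.001]
force: [0.4, -0.4, -0.9]
gripper_width: 0.994
tcp [ 456.3 -165.5  218.4] yaw 127.46 tilt 0.53 shift m [ 0.4106 -0.2625  0.2139] twist 2.2246 w 0.994 F [ 0.4 -0.4 -0.9] t 6.17 q6 -1.03
```

View pics/w3.png

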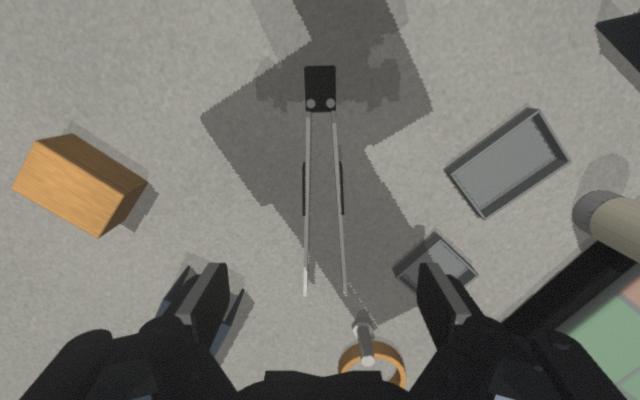

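```bash
python3 - <<'E'
from h import *
s,p,T=tool();c=cam("wrist")
h=onz(c,[(320,68),(320,108)],46);pd=onz(c,[(304,163),(303,214),(340,163),(343,214)],48);j=onz(c,[(305,294),(345,294)],46)
print("heel top ends",h.round(1).tolist());print("paddle",pd.round(1).tolist(),pd.mean(0).round(1));print("jaw tips",j.round(1).tolist())
hc=h.mean(0)
for q in(pd.mean(0),j.mean(0)):
  d=q-hc;print("yaw",np.degrees(np.arctan2(d[1],d[0])).round(2),np.linalg.norm(d).round(1))
go([463,-177,150],-52)
E
python3 -m pendant '[[[0,0,0.02],0.12,0.085],[[0,0,0.02],0.24,0.085],[[0,0,0.02],0.36,0.085],[[0,0,0.02],0.48,0.085],[[0,0,0.02],0.6,0.085],[[0,0,0.02],0.72,0.085],[[0,0,0.02],0.84,0.085],[[0,0,0.02],0.96,0.085],[[0,0,0.02],1.08,0.085],[[0,0,0.02],1.2,0.085],[[0,0,0.02],1.32,0.085],[[0,0,0.02],1.44,0.085]]' 20
python3 -m pendant '[[[0,0,0.02],0.12,0.085],[[0,0,0.02],0.24,0.085],[[0,0,0.02],0.36,0.085],[[0,0,0.02],0.48,0.085],[[0,0,0.02],0.6,0.085],[[0,0,0.02],0.72,0.085],[[0,0,0.02],0.84,0.085],[[0,0,0.02],0.96,0.085],[[0,0,0.02],1.08,0.085],[[0,0,0.02],1.2,0.085],[[0,0,0.02],1.32,0.085],[[0,0,0.02],1.44,0.085]]'
python3 -m pendant '[[[0,0,0],0.12,0.085],[[0,0,0],0.24,0.085],[[0,0,0],0.26,0.085],[[0,0,0],0.26,0.085]]'
python3 - <<'E'
from h import *
go([463,-177,150],-52)
E
```

```text
heel top ends [[391.8, -86.8, 46.0], [412.2, -113.6, 46.0]]
paddle [[430.7, -162.9, 48.0], [460.9, -205.5, 48.0], [457.9, -142.1, 48.0], [492.7, -181.0, 48.0]] [ 460.6 -172.9   48. ]
jaw tips [[519.0, -280.7, 46.0], [553.9, -254.0, 46.0]]
yaw -51.14 93.4
yaw -51.19 214.5
tcp [ 452.  -162.9  214.1] yaw 127.49 tilt 0.01 shift m [-0.0178  0.0001  0.0641] twist 3.1327 w 0.996 F [ 0.2 -0.3 -0.6] t 6.27 q6 -1.03
t: 7.27
tcp_pos: [450.3, -161.6, 192.1]
ee_rot: [-2.902, -1.194, 0.006]
force: [0.7, 0.1, 0.2]
gripper_width: 0.993
t: 8.27
tcp_pos: [450.2, -161.6, 172.1]
ee_rot: [-2.972, 1.017, 0.008]
force: [0.2, 0.3, -0.6]
gripper_width: 0.998
t: 8.6
tcp_pos: [450.9, -162.0, 172.8]
ee_rot: [2.821, -1.383, -0.006]
force: [0.3, 0.1, -0.2]
gripper_width: 0.994
tcp [ 450.9 -162.   172.8] yaw -52.23 tilt 0.21 shift m [ 0.0193 -0.0004  0.0227] twist -0.0041 w 0.994 F [ 0.3  0.1 -0.2] t 8.6 q6 2.11
```

```bash
python3 - <<'E'
from h import *
go([463,-176.3,14],-51.8)
E
python3 -m pendant '[[[0.0188,0,0.05],-0.008,0.085],[[0.0188,0,0.09],-0.008,0.085],[[0.0188,0,0.12],-0.008,0.085],[[0.0188,0,0.14],-0.008,0.085],[[0.0188,0,0.152],-0.008,0.085],[[0.0188,0,0.159],-0.008,0.085],[[0.0188,0,0.159],-0.008,0.085],[[0.0188,0,0.159],-0.008,0.085]]' 20
python3 -m pendant '[[[0,0,0],0,0.06],[[0,0,0],0,0.05],[[0,0,0],0,0.042],[[0,0,0],0,0.038],[[0,0,0],0,0.036],[[0,0,0],0,0.036],[[0,0,0],0,0.036],[[0,0,0],0,0.036],[[0,0,0],0,0.036],[[0,0,0],0,0.036]]'
python3 - <<'E'
from h import *
go([463,-176.3,14],-51.8)
c,im=save("wrist","w4.png")
E
```

```text
tcp [ 450.9 -162.   172.8] yaw -52.23 tilt 0.21 shift m [ 0.0192 -0.0011  0.1587] twist -0.0076 w 0.994 F [ 0.3  0.1 -0.2] t 8.6 q6 2.11
t: 9.27
tcp_pos: [464.4, -178.0, 15.9]
ee_rot: [-2.825, 1.374, -0.001]
force: [1.2, -0.3, 0.8]
gripper_width: 0.999
t: 10.1
tcp_pos: [464.9, -178.3, 16.7]
ee_rot: [-2.825, 1.375, -0.004]
force: [-1.5, -0.7, 11.2]
gripper_width: 0.426
tcp [ 464.9 -178.3   16.7] yaw -51.91 tilt 0.14 shift m [-0.0028  0.0003  0.0027] twist -0.0019 w 0.426 F [-1.5 -0.7 11.2] t 10.1 q6 2.09
```

View pics/w4.png

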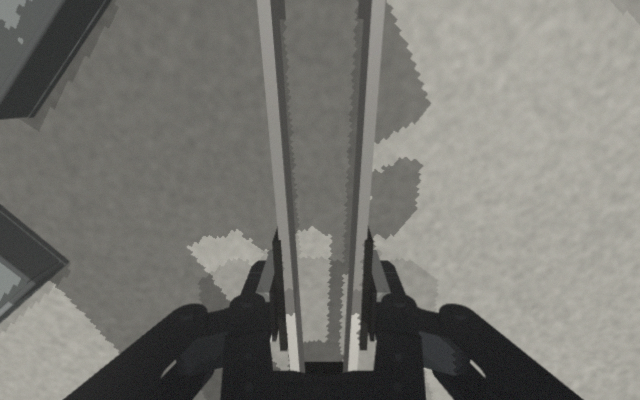

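Tongs held at the paddles (36 mm). I'll use the stored side image to settle tall versus short, plus computed positions.

```bash
python3 - <<'E'
from h import *
top=cv2.imread("pics/top0.png");sd=cv2.imread("pics/side0.png");ct=cam("top");cs=cam("side")
for uv in[(204,177.2),(235,186.4),(264,179.6)]:
    for z in(18,27,36):
        P=onz(ct,uv,z)[0];print(uv,z,P.round(1),"side top",proj(cs,P).round(1).tolist(),"base",proj(cs,P*[1,1,0]).round(1).tolist())
a=cv2.resize(sd[190:290,185:310],(750,600),interpolation=2)
g=cv2.resize(top[160:210,305:410],(750,357),interpolation=2)
cv2.imwrite("pics/c2.png",cv2.resize(np.vstack([a[:,:],g]),(500,600)) if 0 else np.hstack([cv2.resize(a,(400,320)),cv2.resize(g,(400,320))]) if 0 else np.vstack([cv2.resize(sd[205:275,215:305],(540,420)[:2],interpolation=2),cv2.resize(top[165:207,310:406],(540,180)[:2],interpolation=2)]))
for nm,uv in[("tape",(158,248)),("tapeR",(170,262)),("roll",(449,163)),("bolt",(433,182))]: print(nm,onz(ct,uv,40).round(0))
# bins mask
hsv=cv2.cvtColor(top,cv2.COLOR_BGR2GRAY)
for (x0,y0,x1,y1) in[(308,162,364,210),(370,156,408,200)]:
    m=(hsv[y0:y1,x0:x1]<88).astype(np.uint8);m=cv2.morphologyEx(m,cv2.MORPH_CLOSE,np.ones((3,3)))
    cn=max(cv2.findContours(m,0,1)[0],key=cv2.contourArea);r=cv2.minAreaRect((cn+[x0,y0]).astype(np.float32));b=cv2.boxPoints(r)
    P=onz(ct,b,15);print(r,P.round(0).tolist(),P.mean(0).round(1),[np.linalg.norm(P[i]-P[i-1]).round(0) for i in range(2)])
E
python3 -m pendant '[[[0,0,-0.003],0,0.036],[[0,0,-0.010],0,0.036],[[0,0,-0.022],0,0.036],[[0,0,-0.037],0,0.036],[[0,0,-0.055],0,0.036],[[0,0,-0.070],0,0.036],[[0,0,-0.080],0,0.036],[[0,0,-0.080],0,0.036]]'
```

```text
(204, 177.2) 18 [630.9 308.4  18. ] side top [[222.6, 260.0]] base [[223.6, 265.9]]
(204, 177.2) 27 [629.7 305.8  27. ] side top [[223.3, 256.6]] base [[224.8, 265.5]]
(204, 177.2) 36 [628.6 303.3  36. ] side top [[224.0, 253.3]] base [[226.0, 265.1]]
(235, 186.4) 18 [607.6 222.7  18. ] side top [[256.9, 245.8]] base [[257.6, 251.6]]
(235, 186.4) 27 [606.6 220.8  27. ] side top [[257.4, 242.7]] base [[258.4, 251.4]]
(235, 186.4) 36 [605.7 218.9  36. ] side top [[257.9, 239.5]] base [[259.2, 251.2]]
(264, 179.6) 18 [627.5 145.   18. ] side top [[274.1, 227.7]] base [[274.6, 233.3]]
(264, 179.6) 27 [626.4 143.8  27. ] side top [[274.5, 224.8]] base [[275.2, 233.3]]
(264, 179.6) 36 [625.3 142.5  36. ] side top [[274.9, 221.9]] base [[275.9, 233.2]]
tape [[438. 418.  40.]]
tapeR [[402. 384.  40.]]
roll [[ 680. -347.   40.]]
bolt [[ 628. -303.   40.]]
((321.8999938964844, 171.80001831054688), (4.110960960388184, 0.9486832022666931), 18.434947967529297) [[653.0, -4.0, 15.0], [655.0, -5.0, 15.0], [652.0, -15.0, 15.0], [649.0, -15.0, 15.0]] [652.3  -9.8  15. ] [np.float64(11.0), np.float64(3.0)]
((397.5257263183594, 178.43299865722656), (6.175441741943359, 25.15584373474121), 2.6025619506835938) [[605.0, -204.0, 15.0], [673.0, -207.0, 15.0], [673.0, -223.0, 15.0], [605.0, -221.0, 15.0]] [ 638.9 -213.6   15. ] [np.float64(17.0), np.float64(68.0)]
t: 10.82
tcp_pos: [465.3, -178.5, 97.8]
ee_rot: [-2.824, 1.375, -0.007]
force: [0.4, -0.5, -1.6]
gripper_width: 0.425
```

View pics/c2.png

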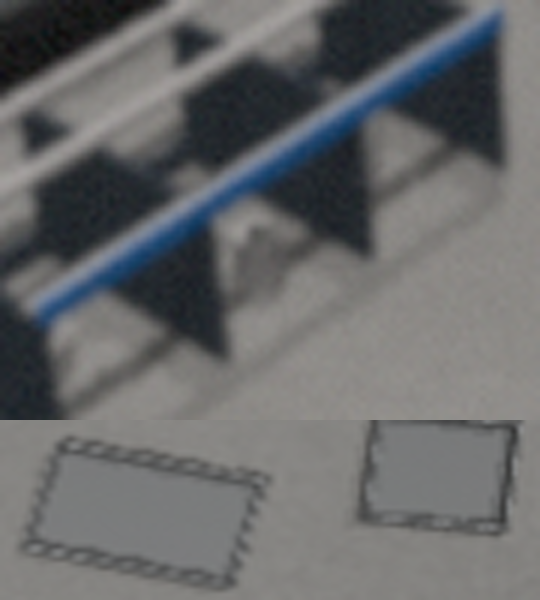

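Left and right spacers are not distinguishable here (right one hidden behind a wall). I'll go above the rack for a near look.

Run:
```python
from h import *
go([507,222,200],0)
```

```text
tcp [ 465.3 -178.5   97.8] yaw -51.92 tilt 0.24 shift m [-0.2892 -0.2801 -0.1027] twist -0.9062 w 0.425 F [ 0.4 -0.5 -1.6] t 10.82 q6 2.09
```

```bash
python3 -m pendant '[[[-0.006,-0.006,-0.01],-0.05,0.036],[[-0.02,-0.019,-0.03],-0.12,0.036],[[-0.04,-0.039,-0.05],-0.22,0.036],[[-0.062,-0.06,-0.07],-0.32,0.036],[[-0.085,-0.082,-0.09],-0.42,0.036],[[-0.108,-0.105,-0.102],-0.52,0.036],[[-0.131,-0.127,-0.102],-0.62,0.036],[[-0.154,-0.149,-0.102],-0.72,0.036],[[-0.177,-0.171,-0.102],-0.80,0.036],[[-0.2,-0.194,-0.102],-0.86,0.036],[[-0.223,-0.216,-0.102],-0.9,0.036],[[-0.243,-0.235,-0.102],-0.906,0.036]]'
python3 - <<'E'
from h import *
go([507,222,200],0)
E
python3 -m pendant '[[[0.01,-0.02,0],0,0.036],[[0.013,-0.04,0],0,0.036],[[0.013,-0.052,0],0,0.036],[[0.013,-0.059,0],0,0.036],[[0.013,-0.059,0],0,0.036],[[0.013,-0.059,0],0,0.036],[[0.013,-0.059,0],0,0.036]]'
python3 - <<'E'
from h import *
go([507,222,200],0)
c,im=save("wrist","w5.png")
E
```

```text
t: 11.82
tcp_pos: [498.6, 160.2, 196.8]
ee_rot: [3.141, 0.004, -0.001]
force: [0.5, -0.5, -0.9]
gripper_width: 0.424
tcp [498.6 160.2 196.8] yaw 0.15 tilt 0.04 shift m [ 0.0085 -0.0618 -0.0032] twist 0.0026 w 0.424 F [ 0.5 -0.5 -0.9] t 11.82 q6 1.86
t: 12.4
tcp_pos: [511.7, 216.3, 197.1]
ee_rot: [3.141, -0.001, -0.001]
force: [0.3, -0.5, -0.7]
gripper_width: 0.425
tcp [511.7 216.3 197.1] yaw -0.05 tilt 0.05 shift m [-0.0047 -0.0057 -0.0029] twist -0.0008 w 0.425 F [ 0.3 -0.5 -0.7] t 12.4 q6 1.95
```

View pics/w5.png

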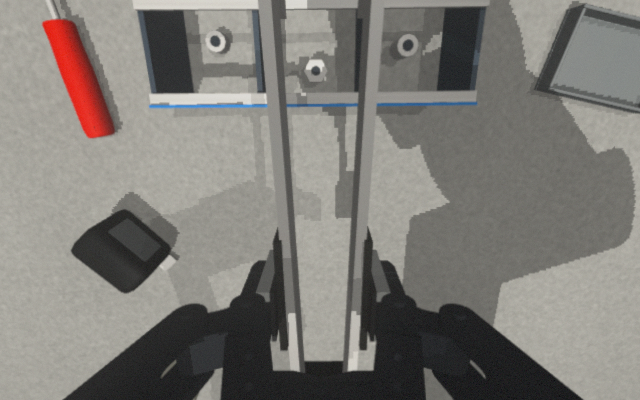

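Left spacer at (216,41), hex (316,70), right spacer (408,44), rack front edge from (150,104) to (477,102). Now triangulate against the top view.

Run:
```python
from h import *
c=cam("wrist");ct=cam("top");w=cv2.imread("pics/w5.png",0).astype(float);t=cv2.imread("pics/top0.png",0).astype(float)
def hole(im,u,v,r):
    p=im[v-r:v+r+1,u-r:u+r+1];wt=np.clip(np.median(p)-15-p,0,None)
    yy,xx=np.mgrid[v-r:v+r+1,u-r:u+r+1];return (xx*wt).sum()/wt.sum(),(yy*wt).sum()/wt.sum()
for nm,a,b in[("L",(216,41),(204,177)),("hex",(316,70),(235,186)),("R",(408,44),(264,180))]:
    ha,hb=hole(w,*a,5),hole(t,*b,2)
    P,e=tri(c,[ha],ct,[hb]);print(nm,np.round(ha,1),np.round(hb,1),P.round(1),"gap",e.round(1))
    for z in(18,36): print("   z",z,"wrist",onz(c,[ha],z)[0].round(1),"top",onz(ct,[hb],z)[0].round(1))
print("front edge",onz(c,[(150,103),(477,102)],80).round(1).tolist())
W=cv2.imread("pics/w5.png");cv2.imwrite("pics/c3.png",np.hstack([cv2.resize(W[20:66,190:242],(390,345),interpolation=2),cv2.resize(W[20:66,382:434],(390,345),interpolation=2)]))
```

```text
L [215.  44.] [203.5 176.8] [618.9 280.1 122.7] gap 0.9
   z 18 wrist [630.6 311.4  18. ] top [632.  309.7  18. ]
   z 36 wrist [628.6 306.1  36. ] top [629.7 304.6  36. ]
hex [315.2  71.2] [234.5 186.4] [607.6 223.   22.6] gap 1.0
   z 18 wrist [608.3 222.9  18. ] top [607.6 224.1  18. ]
   z 36 wrist [607.6 222.6  36. ] top [605.7 220.3  36. ]
 ** On entry to DLASCL parameter number  4 had an illegal value
 ** On entry to DLASCL parameter number  4 had an illegal value
 ** On entry to DLASCL parameter number  4 had an illegal value
 ** On entry to DLASCL parameter number  4 had an illegal value
 ** On entry to DLASCL parameter number  5 had an illegal value
 ** On entry to DLASCL parameter number  4 had an illegal value<stdin>:5: RuntimeWarning: invalid value encountered in scalar divide
Traceback (most recent call last):
  File "h.py", line 19, in tri
    M=np.c_[a,-b];s=np.linalg.lstsq(M,cb[2]-ca[2],rcond=None)[0]
                    ~~~~~~~~~~~~~~~^^^^^^^^^^^^^^^^^^^^^^^^^^
numpy.linalg.LinAlgError: SVD did not converge in Linear Least Squares
```

Run:
```python
from h import *
c=cam("wrist");ct=cam("top")
for nm,a,b in[("L",(216,41),(203.8,177)),("hex",(315.5,70.5),(234.7,186.4)),("R",(408,44),(264,179.6))]:
    for z in(18,36): print(nm,"   z",z,"wrist",onz(c,[a],z)[0].round(1),"top",onz(ct,[b],z)[0].round(1))
print("front edge",onz(c,[(150,103),(477,102)],80).round(1).tolist())
W=cv2.imread("pics/w5.png");cv2.imwrite("pics/c3.png",np.hstack([cv2.resize(W[20:66,190:242],(390,345),interpolation=2),cv2.resize(W[20:66,382:434],(390,345),interpolation=2)]))
```

```text
L    z 18 wrist [633.  310.2  18. ] top [631.4 309.   18. ]
L    z 36 wrist [630.9 305.   36. ] top [629.1 303.8  36. ]
hex    z 18 wrist [608.9 222.7  18. ] top [607.6 223.5  18. ]
hex    z 36 wrist [608.1 222.3  36. ] top [605.7 219.7  36. ]
R    z 18 wrist [630.5 140.6  18. ] top [627.5 145.   18. ]
R    z 36 wrist [628.5 144.9  36. ] top [625.3 142.5  36. ]
front edge [[583.2, 346.3, 80.0], [583.7, 100.0, 80.0]]
```

View pics/c3.png

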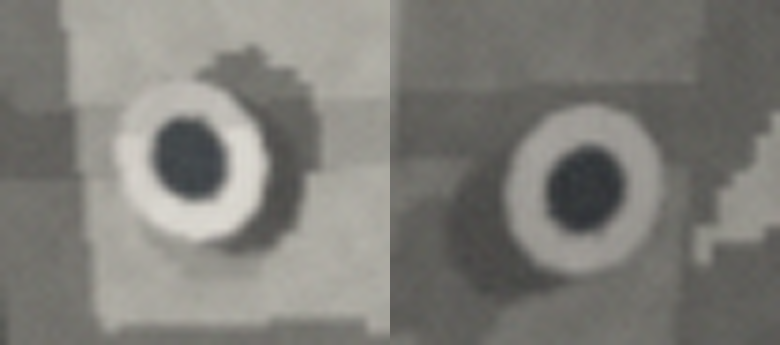

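The right spacer shows the longer side wall (and its rays meet near z≈32), so it is the tall one at about (627,144). The left is the short one at about (632,309.5). Go in front of the right bay.

```bash
python3 -m pendant '[[[-0.01,0.008,0],0,0.036],[[-0.03,0.026,0],0,0.036],[[-0.055,0.048,0.01],0,0.036],[[-0.075,0.065,0.03],0,0.036],[[-0.082,0.072,0.06],0,0.036],[[-0.082,0.072,0.09],0,0.036],[[-0.082,0.072,0.12],0,0.036],[[-0.082,0.072,0.145],0,0.036],[[-0.082,0.072,0.162],0,0.036],[[-0.082,0.072,0.172],0,0.036],[[-0.082,0.072,0.177],0,0.036],[[-0.082,0.072,0.177],0,0.036]]'
python3 -m pendant '[[[0,0,0],0,0.036],[[0,0,0],0,0.036]]'
python3 - <<'E'
from h import *
go([514,144,20],0)
c,im=save("side","s6.png");ct,t=save("top","t6.png")
cv2.imwrite("pics/c4.png",np.vstack([cv2.resize(t[130:290,175:315],(560,640))[120:440,:] ,cv2.resize(im[180:320,200:380],(560,436))])[:600] if 0 else np.hstack([cv2.resize(t[140:280,190:310],(400,466),interpolation=2),cv2.resize(im[185:325,240:360],(400,466),interpolation=2)]))
E
```

```text
t: 13.45
tcp_pos: [429.9, 144.8, 19.9]
ee_rot: [3.141, -0.001, -0.002]
force: [0.2, 0.8, -0.6]
gripper_width: 0.422
t: 13.62
tcp_pos: [430.9, 145.4, 21.3]
ee_rot: [-3.141, 0.001, -0.003]
force: [-1.6, -0.1, 0.1]
gripper_width: 0.423
tcp [430.9 145.4  21.3] yaw -0.02 tilt 0.11 shift m [0.0831 0.0014 0.0015] twist -0.0004 w 0.423 F [-1.6 -0.1  0.1] t 13.62 q6 1.87
```

View pics/c4.png

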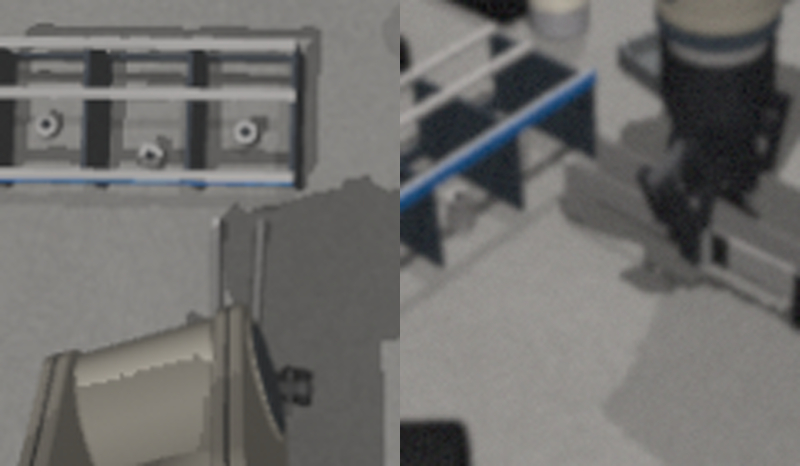

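Top crop: jaw tips at columns 219 and 263, row 220; spacer at (245,131). Check the alignment numerically.

Run:
```python
from h import *
ct=cam("top");f=lambda u,v:(190+u/3.333,140+v/3.333)
print("spacer",onz(ct,[f(245,131)],36).round(1),"jaw L/R tip",onz(ct,[f(219,220),f(263,220)],50).round(1).tolist(), "arm further back",onz(ct,[f(225,300),f(258,300)],50).round(1).tolist())
go([514,144,20],0)
```

```text
spacer [[626.1 143.9  36. ]] jaw L/R tip [[554.2, 159.9, 50.0], [555.0, 125.5, 50.0]] arm further back [[492.3, 153.1, 50.0], [492.9, 127.5, 50.0]]
tcp [430.8 145.5  21.3] yaw -0.01 tilt 0.11 shift m [0.0832 0.0014 0.0014] twist -0.0002 w 0.426 F [ 1.   0.6 -1.9] t 13.72 q6 1.87
```

```bash
python3 -m pendant '[[[0.006,0,0.001],0,0.036],[[0.018,0,0.001],0,0.036],[[0.034,0,0.001],0,0.036],[[0.05,0,0.001],0,0.036],[[0.064,0,0.001],0,0.036],[[0.074,0,0.001],0,0.036],[[0.08,0,0.001],0,0.036],[[0.082,0,0.001],0,0.036],[[0.082,0,0.001],0,0.036],[[0.082,0,0.001],0,0.036]]'
python3 -m pendant '[[[0,0,0],0,0.034],[[0,0,0],0,0.032],[[0,0,0],0,0.030],[[0,0,0],0,0.028],[[0,0,0],0,0.02],[[0,0,0],0,0.01],[[0,0,0],0,0.0],[[0,0,0],0,0.0],[[0,0,0],0,0.0],[[0,0,0],0,0.0]]' 38
python3 - <<'E'
from h import *
go([514,144,20],0)
ct,t=save("top","t7.png")
E
```

```text
t: 14.55
tcp_pos: [511.3, 145.1, 19.1]
ee_rot: [3.141, -0.0, -0.002]
force: [-0.9, 0.0, -1.1]
gripper_width: 0.424
t: 15.38
tcp_pos: [512.1, 145.3, 19.3]
ee_rot: [-3.142, 0.0, 0.0]
force: [-0.5, 0.4, 0.2]
gripper_width: 0.346
tcp [512.1 145.3  19.3] yaw -0.01 tilt 0.0 shift m [ 0.0019  0.0013 -0.0007] twist -0.0002 w 0.346 F [-0.5  0.4  0.2] t 15.38 q6 1.83
```

Opening reads 29.5 mm, which matches a held spacer. Lift it, back out, and measure the bins.

```bash
python3 -m pendant '[[[0,0,-0.003],0,0.0],[[0,0,-0.008],0,0.0],[[0,0,-0.012],0,0.0],[[-0.004,0,-0.014],0,0.0],[[-0.014,0,-0.014],0,0.0],[[-0.03,0,-0.014],0,0.0],[[-0.048,0,-0.014],0,0.0],[[-0.066,0,-0.014],0,0.0],[[-0.082,0,-0.014],0,0.0],[[-0.092,0,-0.014],0,0.0],[[-0.098,0,-0.014],0,0.0],[[-0.1,0,-0.014],0,0.0]]'
python3 -m pendant '[[[0,0,-0.002],0,0.0],[[0,0,-0.01],0,0.0],[[0,0,-0.02],0,0.0],[[0,0,-0.03],0,0.0],[[0,0,-0.03],0,0.0]]'
python3 - <<'E'
from h import *
go([514,144,20],0)
ct,t=save("top","t8.png");cs,s=save("side","s8.png")
L=[(321.6,169),(358,179),(350.9,204.2),(313.9,194.6)];S=[(376.5,165),(402,166.9),(399.8,191.1),(374,188.3)]
for q in(L,S):
    P=onz(ct,q,22);print(P.round(0).tolist(),P.mean(0).round(1),[np.linalg.norm(P[i]-P[i-1]).round(0) for i in range(4)],"yaw",[np.degrees(np.arctan2(*(P[i-1]-P[i])[1::-1])).round(1) for i in range(4)])
t0=cv2.imread("pics/top0.png");d=np.abs(t.astype(int)-t0).max(2)
print("spacer changed?",d[174:186,258:271].max(), "mid unchanged",d[181:192,229:241].max(),"left",d[172:182,198:210].max())
cv2.imwrite("pics/c5.png",np.hstack([cv2.resize(t[140:280,190:310],(400,466),interpolation=2),cv2.resize(s[185:325,260:380],(400,466),interpolation=2)]))
E
```

```text
t: 16.43
tcp_pos: [411.0, 145.2, 33.4]
ee_rot: [3.141, 0.0, -0.001]
force: [-0.4, -0.1, -1.0]
gripper_width: 0.348
t: 16.85
tcp_pos: [413.9, 145.7, 65.5]
ee_rot: [-3.14, 0.001, -0.006]
force: [0.8, -0.1, -1.6]
gripper_width: 0.352
tcp [413.9 145.7  65.5] yaw -0.03 tilt 0.23 shift m [0.0999 0.0017 0.0459] twist -0.0005 w 0.352 F [ 0.8 -0.1 -1.6] t 16.85 q6 1.88
[[659.0, -9.0, 22.0], [634.0, -107.0, 22.0], [566.0, -89.0, 22.0], [590.0, 10.0, 22.0]] [612.2 -48.5  22. ] [np.float64(72.0), np.float64(101.0), np.float64(70.0), np.float64(101.0)] yaw [np.float64(164.6), np.float64(75.7), np.float64(-14.8), np.float64(-103.4)]
[[673.0, -156.0, 22.0], [669.0, -224.0, 22.0], [604.0, -219.0, 22.0], [610.0, -150.0, 22.0]] [ 639. -187.   22.] [np.float64(63.0), np.float64(69.0), np.float64(66.0), np.float64(69.0)] yaw [np.float64(174.4), np.float64(87.0), np.float64(-5.0), np.float64(-95.0)]
spacer changed? 67 mid unchanged 2 left 2
```

Long bin centre (612,-48), yaw about -14.6°. Square bin centre (640,-187), yaw about -4°. Other parts unmoved. Carry the tall spacer over the long bin.

```bash
python3 -m pendant '[[[0.003,0.006,0],0.02,0.0],[[0.01,0.02,0],0.05,0.0],[[0.02,0.04,0],0.08,0.0],[[0.032,0.062,0],0.11,0.0],[[0.044,0.084,0],0.14,0.0],[[0.056,0.106,0],0.17,0.0],[[0.067,0.126,0],0.20,0.0],[[0.077,0.144,0],0.23,0.0],[[0.084,0.158,0],0.25,0.0],[[0.088,0.165,0],0.255,0.0],[[0.088,0.165,0],0.255,0.0],[[0.088,0.165,0],0.255,0.0]]'
python3 -m pendant '[[[0,0,0.005],0,0.0],[[0,0,0.012],0,0.0],[[0,0,0.016],0,0.0],[[0,0,0.016],0,0.0],[[0,0,0.016],0,0.0]]'
python3 - <<'E'
from h import *
go([501.7,-19.3,23],-14.6)
ct,t=save("top","t9.png");cs,s=save("side","s9.png")
for d in((0,0,0),):
  pass
cv2.imwrite("pics/c6.png",np.hstack([cv2.resize(t[150:260,300:410],(400,400),interpolation=2),cv2.resize(s[160:240,290:370],(400,400),interpolation=2)]))
E
```

```text
t: 17.95
tcp_pos: [499.5, -19.9, 62.9]
ee_rot: [-3.116, 0.401, 0.002]
force: [1.0, -0.3, -1.3]
gripper_width: 0.356
t: 18.37
tcp_pos: [499.4, -19.3, 46.8]
ee_rot: [3.116, -0.398, -0.002]
force: [0.3, -0.0, -1.3]
gripper_width: 0.348
tcp [499.4 -19.3  46.8] yaw -14.57 tilt 0.08 shift m [ 0.0022 -0.0006  0.0238] twist 0.0005 w 0.348 F [ 0.3 -0.  -1.3] t 18.37 q6 1.76
```

View pics/c6.png

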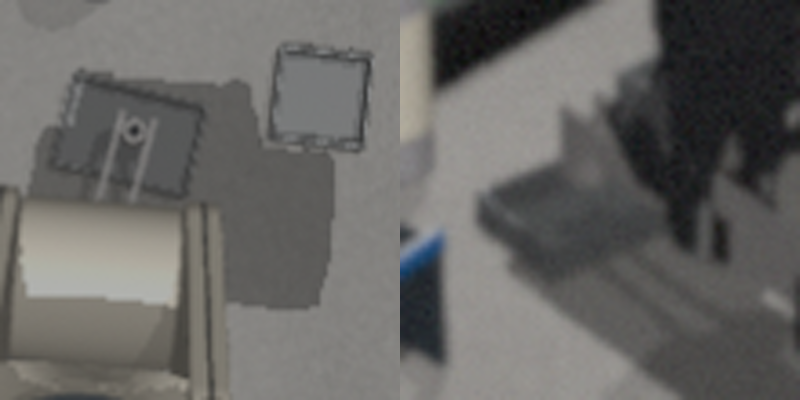

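The ring of the tall spacer is visible between the jaws at crop (132,130), over the long bin. It sits some 14 mm behind the jaw tips, so I'll go less deep next time. Lower it in.

```bash
python3 - <<'E'
from h import *
ct=cam("top");f=lambda u,v:(300+u/3.636,150+v/3.636)
print("spacer",onz(ct,[f(132,130)],63).round(1),"tips",onz(ct,[f(121,110),f(154,118)],76).round(1).tolist(),"long ctr",onz(ct,[f(131,135)],22).round(1))
P=onz(ct,[f(282,45),f(372,52),f(361,150),f(270,143)],22);print(P.round(0).tolist(),P.mean(0).round(1))
E
python3 -m pendant '[[[0,0,0.003],0,0.0],[[0,0,0.008],0,0.0],[[0,0,0.014],0,0.0],[[0,0,0.018],0,0.0],[[0,0,0.020],0,0.0],[[0,0,0.021],0,0.0],[[0,0,0.022],0,0.0],[[0,0,0.022],0,0.0]]'
python3 -m pendant '[[[0,0,0.001],0,0.0],[[0,0,0.001],0,0.0],[[0,0,0.001],0,0.0]]'
```

```text
spacer [[610.  -47.6  63. ]] tips [[622.4, -39.2, 76.0], [617.3, -62.3, 76.0]] long ctr [[610.9 -48.3  22. ]]
[[680.0, -158.0, 22.0], [676.0, -225.0, 22.0], [604.0, -217.0, 22.0], [607.0, -150.0, 22.0]] [ 641.8 -187.7   22. ]
t: 19.13
tcp_pos: [500.0, -19.8, 25.2]
ee_rot: [-3.116, 0.4, 0.0]
force: [-0.7, -0.3, -0.9]
gripper_width: 0.347
t: 19.38
tcp_pos: [500.1, -19.8, 24.4]
ee_rot: [-3.116, 0.4, -0.0]
force: [0.1, -0.1, -2.6]
gripper_width: 0.351
```

```bash
python3 -m pendant '[[[0,0,0.001],0,0.0],[[0,0,0.0015],0,0.0],[[0,0,0.002],0,0.0],[[0,0,0.002],0,0.0],[[0,0,0.002],0,0.0]]'
python3 -m pendant '[[[0,0,0],0,0.030],[[0,0,0],0,0.031],[[0,0,0],0,0.032],[[0,0,0],0,0.033],[[0,0,0],0,0.034],[[0,0,0],0,0.035],[[0,0,0],0,0.036],[[0,0,0],0,0.036],[[0,0,0],0,0.036],[[0,0,0],0,0.036]]' 20
python3 - <<'E'
from h import *
go([501.7,-19.3,23],-14.6)
E
```

```text
t: 19.8
tcp_pos: [500.1, -19.7, 22.3]
ee_rot: [-3.116, 0.4, -0.0]
force: [-0.2, -0.5, -0.2]
gripper_width: 0.353
t: 20.63
tcp_pos: [500.0, -19.8, 22.3]
ee_rot: [-3.116, 0.4, 0.0]
force: [1.1, 0.2, -0.4]
gripper_width: 0.42
tcp [500.  -19.8  22.3] yaw -14.62 tilt 0.0 shift m [ 0.0015 -0.0009 -0.0007] twist -0.0004 w 0.42 F [ 1.1  0.2 -0.4] t 20.63 q6 1.76
```

```bash
python3 -m pendant '[[[0,0,-0.003],0,0.036],[[0,0,-0.010],0,0.036],[[0,0,-0.022],0,0.036],[[0,0,-0.037],0,0.036],[[0,0,-0.055],0,0.036],[[0,0,-0.070],0,0.036],[[0,0,-0.08],0,0.036],[[-0.005,0,-0.08],0,0.036],[[-0.025,0,-0.08],0,0.036],[[-0.05,0,-0.08],0,0.036],[[-0.07,0,-0.08],0,0.036],[[-0.08,0,-0.08],0,0.036]]'
python3 - <<'E'
from h import *
go([432,309,100],0)
ct,t=save("top","t10.png");cs,s=save("side","s10.png")
for n,z in(("base",3),("top",39),("lying",12)): print(n,proj(ct,[610,-48,z]).round(1),proj(cs,[610,-48,z]).round(1))
g=cv2.cvtColor(t,cv2.COLOR_BGR2GRAY);print(g[180:193,326:346])
g=cv2.cvtColor(s,cv2.COLOR_BGR2GRAY);u,v=proj(cs,[610,-48,20])[0].astype(int);print(u,v);print(g[v-16:v+14,u-11:u+12])
E
```

```text
t: 21.63
tcp_pos: [418.9, 0.9, 101.7]
ee_rot: [3.116, -0.399, -0.006]
force: [-0.2, -0.5, -1.4]
gripper_width: 0.423
tcp [418.9   0.9 101.7] yaw -14.61 tilt 0.21 shift m [-0.065  -0.3015  0.0017] twist -0.255 w 0.423 F [-0.2 -0.5 -1.4] t 21.63 q6 1.8
base [[335.7 188.2]] [[327.8 202.5]]
top [[336.1 186.8]] [[327.7 191.7]]
lying [[335.8 187.9]] [[327.8 199.8]]
[[121 120 121 120 120 120 120 120 120 120 121 121 121 121 120 121 121 120
  121 120]
 [120 119 120 120 120 120 120 120 120 121 113 107 107 107 107 115 120 120
  121 121]
 [120 120 120 121 120 120 121 120 120 113  96  87  86  87  87 108 121 121
  120 121]
 [121 121 121 120 120 120 120 121 122 128 134 130 108  89  86 108 120 121
  121 121]
 [121 121 121 121 121 120 121 120 139 158 160 151 142 113  86 107 121 120
  121 120]
 [121 120 121 121 120 120 121 133 158 153 126 116 150 141  97 108 121 121
  121 121]
 [122 121 121 121 120 121 116 136 155 123  63  65 132 149 123 114 120 120
  120 121]
 [121 121 121 121 117 115 105 122 149 131  81  84 137 152 133 121 121 121
  121 120]
 [121 121 121 122 113 106 101 101 151 160 142 143 162 148 
[... 2586 characters left out ...]
 84  75  71  69  65]
 [117 116 121 121 117 117 119 117 111 107 111 109 110 106  98  88  80  78
   68  71  65  65  65]
 [113 118 119 117 121 118 119 117 111 107 103  97  91  86  80  76  71  63
   65  65  63  67  66]
 [108 111 116 119 119 116 116 111 105  94  83  82  76  69  71  66  65  66
   66  68  68  66  68]
 [ 91 101 116 119 120 116 106 102  86  79  74  71  72  68  66  66  65  66
   67  65  65  66  67]
 [ 75  85 103 114 114 108  97  87  73  70  66  68  66  67  65  64  66  65
   68  67  68  72  74]
 [ 65  74  88  99 102  95  86  73  69  67  64  65  67  64  66  63  68  70
   69  74  78  81  83]
 [ 64  62  69  80  83  87  76  71  65  66  66  66  63  64  63  70  70  74
   80  84  90  90  87]]
```

Ring upright at (336.6,186.2), as predicted for the tall spacer standing at the bin's middle. Now the short one.

```bash
python3 -m pendant '[[[-0.003,-0.008,0],-0.02,0.036],[[-0.008,-0.03,0],-0.06,0.036],[[-0.015,-0.06,0],-0.1,0.036],[[-0.022,-0.09,0],-0.14,0.036],[[-0.03,-0.12,0],-0.18,0.036],[[-0.037,-0.15,0],-0.22,0.036],[[-0.044,-0.18,0],-0.25,0.036],[[-0.051,-0.21,0],-0.255,0.036],[[-0.058,-0.24,0],-0.255,0.036],[[-0.065,-0.267,0],-0.255,0.036],[[-0.069,-0.288,0],-0.255,0.036],[[-0.072,-0.3,0],-0.255,0.036]]'
python3 -m pendant '[[[0,0,0.005],0,0.036],[[0,0,0.02],0,0.036],[[0,0,0.04],0,0.036],[[0,0,0.06],0,0.036],[[0,0,0.073],0,0.036],[[0,0,0.079],0,0.036],[[0,0,0.081],0,0.036],[[0,0,0.081],0,0.036],[[0,0,0.081],0,0.036]]'
python3 - <<'E'
from h import *
go([517.5,309.5,19.5],0)
ct,t=save("top","t11.png")
g=cv2.cvtColor(t,cv2.COLOR_BGR2GRAY)
s,p,T=tool()
print("pred jaw L/R tops",proj(ct,[[p[0]+115,p[1]+18,49],[p[0]+115,p[1]-18,49]]).round(1).tolist(),"spacer",proj(ct,[631.4,309.5,18]).round(1))
for r in (206,208,210,212,214): print(r,g[r,188:222])
E
```

```text
t: 22.73
tcp_pos: [430.1, 312.6, 102.5]
ee_rot: [-3.14, -0.004, -0.004]
force: [0.3, -0.3, -0.5]
gripper_width: 0.424
t: 23.48
tcp_pos: [429.2, 308.9, 21.8]
ee_rot: [-3.141, 0.001, -0.001]
force: [0.4, 0.6, -0.5]
gripper_width: 0.42
tcp [429.2 308.9  21.8] yaw -0.03 tilt 0.04 shift m [ 0.0883 -0.0007  0.0024] twist -0.0005 w 0.42 F [ 0.4  0.6 -0.5] t 23.48 q6 2.17
pred jaw L/R tops [[192.2, 208.4], [205.8, 208.7]] spacer [[203.6 177. ]]
206 [132 131 130 138 156 136  68  68  68  72  78  88  92  91 120 132 132 118
  92  71  67  70  70  91  93  94  93  92  92  93  94  93  93  95]
208 [133 134 132 140 159 140  68  68  68  68  72  87  92  90 106 111 102 112
  92  70  67  66  68  91  94  94  94  93  93  93  94  93  92  94]
210 [131 133 134 140 156 139  67  68  68  67  73  87  94  95  96  94 100 120
  90  68  64  67  68  89  94  94  93  92  91  94  93  94  95  94]
212 [136 135 135 141 157 136  66  69  75  83  91  92  92  94  94  94 103 113
  84  68  74  77  86  93  95  96  94  92  92  93  94  94  95  93]
214 [133 133 132 131 121  98  67  70  83  92  93  92  93  93  92  92 104 104
  78  67  76  90  94  94  97  95  92  93  93  93  94  94  95  94]
```

```bash
python3 -m pendant '[[[0.006,0,0.002],0,0.036],[[0.018,0,0.002],0,0.036],[[0.034,0,0.002],0,0.036],[[0.05,0,0.002],0,0.036],[[0.066,0,0.002],0,0.036],[[0.078,0,0.002],0,0.036],[[0.085,0,0.002],0,0.036],[[0.088,0,0.002],0,0.036],[[0.088,0,0.002],0,0.036],[[0.088,0,0.002],0,0.036]]'
python3 -m pendant '[[[0,0,0],0,0.034],[[0,0,0],0,0.032],[[0,0,0],0,0.030],[[0,0,0],0,0.028],[[0,0,0],0,0.02],[[0,0,0],0,0.01],[[0,0,0],0,0.0],[[0,0,0],0,0.0],[[0,0,0],0,0.0],[[0,0,0],0,0.0]]' 38
python3 - <<'E'
from h import *
go([517.5,309.5,19.5],0)
E
```

```text
t: 24.37
tcp_pos: [516.1, 308.6, 19.1]
ee_rot: [3.141, -0.0, -0.001]
force: [0.4, -0.1, -1.4]
gripper_width: 0.421
t: 25.2
tcp_pos: [516.7, 308.9, 19.3]
ee_rot: [-3.142, 0.0, -0.0]
force: [-1.0, 0.4, -0.9]
gripper_width: 0.345
tcp [516.7 308.9  19.3] yaw -0.01 tilt 0.0 shift m [ 0.0008 -0.0006 -0.0002] twist -0.0002 w 0.345 F [-1.   0.4 -0.9] t 25.2 q6 2.09
```

Opening 29.5 mm again: held. Back out and carry to the square bin.

```bash
python3 -m pendant '[[[0,0,-0.003],0,0.0],[[0,0,-0.008],0,0.0],[[0,0,-0.012],0,0.0],[[-0.004,0,-0.014],0,0.0],[[-0.014,0,-0.014],0,0.0],[[-0.03,0,-0.014],0,0.0],[[-0.048,0,-0.014],0,0.0],[[-0.066,0,-0.014],0,0.0],[[-0.082,0,-0.014],0,0.0],[[-0.092,0,-0.014],0,0.0],[[-0.098,0,-0.014],0,0.0],[[-0.1,0,-0.014],0,0.0]]'
python3 -m pendant '[[[0,0,-0.002],0,0.0],[[0,0,-0.01],0,0.0],[[0,0,-0.025],0,0.0],[[0,0,-0.042],0,0.0],[[0,0,-0.058],0,0.0],[[0,0,-0.068],0,0.0],[[0,0,-0.07],0,0.0],[[0,0,-0.07],0,0.0]]'
python3 - <<'E'
from h import *
go([527.8,-179.6,100],-4)
ct,t=save("top","t12.png");print(cv2.cvtColor(t,cv2.COLOR_BGR2GRAY)[171:183,197:211])
E
```

```text
t: 26.2
tcp_pos: [415.6, 308.9, 33.4]
ee_rot: [3.141, 0.001, -0.001]
force: [0.1, 0.3, -0.9]
gripper_width: 0.348
t: 26.87
tcp_pos: [417.6, 309.2, 104.2]
ee_rot: [-3.14, 0.001, -0.003]
force: [0.4, -0.4, -1.2]
gripper_width: 0.349
tcp [417.6 309.2 104.2] yaw -0.03 tilt 0.13 shift m [0.1105 0.4888 0.0038] twist 0.0692 w 0.349 F [ 0.4 -0.4 -1.2] t 26.87 q6 2.19
[[ 95  96 121 134 134 134 134 133 133 135 136 135 132 132]
 [ 95  96 122 135 135 136 134 132 132 133 135 134 133 132]
 [ 95  96 123 135 133 135 135 132 131 131 133 134 133 131]
 [ 94  92 117 129 129 130 131 130 128 128 131 131 130 128]
 [ 91  85 106 120 120 120 121 120 121 120 122 123 122 121]
 [ 81  90 113 121 120 120 121 121 122 120 122 122 122 121]
 [ 85 110 124 124 124 123 126 126 125 126 126 127 127 126]
 [ 93 117 132 132 134 134 134 132 132 134 134 134 134 134]
 [ 94 117 133 135 136 134 133 130 131 135 136 135 135 136]
 [ 94 119 132 134 134 133 133 130 131 133 134 135 135 135]
 [ 94 120 132 132 133 133 132 131 132 133 134 135 135 134]
 [ 96 120 133 131 132 132 131 131 132 135 135 134 134 134]]
```

The short spacer is gone from its bay. Traverse in two calls.

```bash
python3 -m pendant '[[[0,0.006,0],0.005,0.0],[[0,0.022,0],0.01,0.0],[[0,0.046,0],0.02,0.0],[[0.005,0.074,0],0.03,0.0],[[0.012,0.104,0],0.04,0.0],[[0.02,0.134,0],0.05,0.0],[[0.028,0.164,0],0.06,0.0],[[0.036,0.194,0],0.069,0.0],[[0.044,0.224,0],0.069,0.0],[[0.052,0.254,0],0.069,0.0],[[0.06,0.284,0],0.069,0.0],[[0.067,0.31,0],0.069,0.0]]'
python3 - <<'E'
from h import *
go([527.8,-179.6,100],-4)
E
```

```text
t: 27.92
tcp_pos: [483.0, -3.3, 102.4]
ee_rot: [3.139, -0.11, -0.003]
force: [-0.2, -0.4, -1.1]
gripper_width: 0.343
tcp [483.   -3.3 102.4] yaw -4.01 tilt 0.1 shift m [0.057  0.1727 0.0023] twist -0.0002 w 0.343 F [-0.2 -0.4 -1.1] t 27.92 q6 1.61
```

```bash
python3 -m pendant '[[[0.007,0.022,0],0,0.0],[[0.016,0.048,0],0,0.0],[[0.025,0.075,0],0,0.0],[[0.034,0.102,0],0,0.0],[[0.043,0.128,0],0,0.0],[[0.05,0.15,0],0,0.0],[[0.055,0.165,0],0,0.0],[[0.057,0.173,0.01],0,0.0],[[0.057,0.173,0.03],0,0.0],[[0.057,0.173,0.047],0,0.0],[[0.057,0.173,0.055],0,0.0],[[0.057,0.173,0.055],0,0.0]]'
python3 -m pendant '[[[0,0,0],0,0.0],[[0,0,0],0,0.0]]'
python3 - <<'E'
from h import *
go([527.8,-179.6,23],-4)
ct,t=save("top","t13.png")
s,p,T=tool();x=T[:,0]
S=p+x*113.5;S[2]=p[2]-19.3+18;print("spacer pred",S.round(1),proj(ct,S).round(1),"bin ctr px",proj(ct,[641,-187.5,22]).round(1))
g=cv2.cvtColor(t,cv2.COLOR_BGR2GRAY);print(g[164:192,372:406])
E
```

```text
t: 28.92
tcp_pos: [526.3, -176.4, 45.6]
ee_rot: [-3.138, 0.108, 0.008]
force: [-0.8, -0.1, -1.8]
gripper_width: 0.345
t: 29.08
tcp_pos: [528.8, -177.3, 48.7]
ee_rot: [3.14, -0.108, 0.001]
force: [-0.1, -0.5, -1.5]
gripper_width: 0.346
tcp [ 528.8 -177.3   48.7] yaw -3.93 tilt 0.02 shift m [-0.0009  0.0023  0.0257] twist 0.0012 w 0.346 F [-0.1 -0.5 -1.5] t 29.08 q6 1.29
spacer pred [ 642.3 -185.3   47.7] [[389.  175.2]] bin ctr px [[388.3 177.1]]
[[134 135 135 121  82 107  97  78  76  73  71  65  64  67  68  79  84  95
   85  76  74  75  83  83  84  90  93  91  93  93  91  93  95  96]
 [135 135 130 115  76 100 108 101  98  97  82  69  66  65  62  62  59  56
   59  58  58  66  69  70  83  80  79  77  76  80  87  94  97  95]
 [135 135 124 113  80 102 114 113 113 113  90  80  80  79  80  80  72  69
   69  67  66  65  65  62  59  59  62  61  56  60  93  95  94  93]
 [135 135 125 104  78 105 121 123 123 122 100  89  89  88  90  89  81  80
   79  79  79  80  74  73  70  69  81  73  62  50 104  96  94  93]
 [134 135 125  98  85  99 118 123 123 115  96  89  88  88  92  93  89  89
   89  89  8
[... 2598 characters left out ...]
  74  63  62  67  68  75  82  91  91  87  75  63  51  59 100  87 101
  127 132 131 103  80 124 131 132  98  96 109 106 100  96  96  93]
 [ 80  75  66  62  65  66  69  68  78  78  72  65  54  49  65 118  94 112
  130 131 131  86  94 126 131 133  93 105 120 119 114 109 103  99]
 [ 80  79  76  73  70  70  71  70  66  64  62  56  49  47  72 124  95 116
  130 131 131  82 103 128 131 132  94 114 130 129 125 121 117 112]
 [ 87  89  84  80  80  83  87  88  86  84  78  58  51  53  92 106  89 121
  130 131 124  75 111 129 131 134  97 123 137 136 134 130 127 124]
 [ 94  95  86  79  78  87  92  93  94  94  78  56  57  62 118 100  89 123
  131 132 115  73 122 132 131 127 102 132 143 142 140 137 135 132]]
```

Measured hole at (389.2,174.5) matches the prediction, so lower with a 2 mm correction and release.

```bash
python3 -m pendant '[[[-0.001,0.002,0.003],0,0.0],[[-0.001,0.002,0.009],0,0.0],[[-0.001,0.002,0.015],0,0.0],[[-0.001,0.002,0.019],0,0.0],[[-0.001,0.002,0.022],0,0.0],[[-0.001,0.002,0.024],0,0.0],[[-0.001,0.002,0.025],0,0.0],[[-0.001,0.002,0.026],0,0.0],[[-0.001,0.002,0.026],0,0.0],[[-0.001,0.002,0.026],0,0.0]]'
python3 - <<'E'
from h import *
go([527.8,-179.6,22.3],-4)
E
```

```text
t: 29.97
tcp_pos: [527.5, -179.6, 22.4]
ee_rot: [3.14, -0.109, 0.0]
force: [0.0, 0.3, -1.0]
gripper_width: 0.342
tcp [ 527.5 -179.6   22.4] yaw -3.96 tilt 0.01 shift m [ 0.0003 -0.      0.0001] twist 0.0007 w 0.342 F [ 0.   0.3 -1. ] t 29.97 q6 1.29
```

```bash
python3 -m pendant '[[[0,0,0],0,0.030],[[0,0,0],0,0.031],[[0,0,0],0,0.032],[[0,0,0],0,0.033],[[0,0,0],0,0.034],[[0,0,0],0,0.035],[[0,0,0],0,0.036],[[0,0,0],0,0.036],[[0,0,0],0,0.036],[[0,0,0],0,0.036]]' 20
python3 -m pendant '[[[0,0,-0.003],0,0.036],[[0,0,-0.010],0,0.036],[[0,0,-0.022],0,0.036],[[0,0,-0.037],0,0.036],[[0,0,-0.055],0,0.036],[[0,0,-0.070],0,0.036],[[0,0,-0.08],0,0.036],[[-0.005,0,-0.08],0,0.036],[[-0.025,0,-0.08],0,0.036],[[-0.05,0,-0.08],0,0.036],[[-0.075,0,-0.08],0,0.036],[[-0.095,0,-0.08],0,0.036]]'
python3 - <<'E'
from h import *
go([420,60,100],-4)
ct,t=save("top","t14.png");g=cv2.cvtColor(t,cv2.COLOR_BGR2GRAY)
print("pred ring",proj(ct,[640.7,-187.4,21]).round(1),"pred lying/hole");print(g[168:188,378:400])
t0=cv2.imread("pics/t10.png",0);print("tall diff",np.abs(t0.astype(int)-g)[180:193,328:344].max())
E
```

```text
t: 30.8
tcp_pos: [527.4, -179.6, 22.3]
ee_rot: [-3.14, 0.109, -0.0]
force: [-0.3, -0.3, -0.2]
gripper_width: 0.425
t: 31.8
tcp_pos: [429.9, -172.3, 101.8]
ee_rot: [-3.139, 0.108, 0.003]
force: [-0.9, 0.1, -1.4]
gripper_width: 0.419
tcp [ 429.9 -172.3  101.8] yaw -3.96 tilt 0.13 shift m [-0.0259 -0.231   0.002 ] twist 0.0008 w 0.419 F [-0.9  0.1 -1.4] t 31.8 q6 1.23
pred ring [[388.2 177.2]] pred lying/hole
[[116 121 122 121 121 121 121 120 121 120 120 120 121 121 120 121 112 110
  110 111 119 106]
 [115 122 121 121 122 121 121 121 121 121 121 120 121 121 121 121 121 120
  120 121 121 106]
 [117 121 121 121 121 121 121 121 121 120 120 121 121 121 121 121 120 121
  120 121 120 106]
 [116 121 122 121 121 121 121 121 121 121 121 121 121 121 121 121 121 121
  120 120 121 106]
 [117 121 121 121 121 120 121 121 121 113 110 118 121 120 121 120 121 121
  120 120 120 107]
 [122 121 122 121 121 121 121 113 109 111 117 121 110 118 121 121 121 121
  121 121 121 107]
 [121 121 121 121 121 121 120  99 123 144 146 143 123 120 121 121 121 122
  121 121 116 102]
 [122 121 121 120 121 122 117 118 157 1
[... 482 characters left out ...]
1 122 121 121 121
  122 121 107  75]
 [122 121 122 121 120 115 113 113 109 107 107 118 121 122 121 121 122 121
  121 121 107  76]
 [122 122 121 121 121 121 120 122 121 121 121 121 122 121 121 121 121 122
  121 115 106  71]
 [122 121 122 121 121 121 120 121 121 121 121 121 112 108 119 122 122 121
  120 109 105  64]
 [122 122 122 122 121 122 122 121 121 121 121 120  98  88 105 109 109 119
  121 108 100  63]
 [122 122 122 121 121 121 122 121 121 121 114 111  94  88  87  88  88 106
  119 108  93  60]
 [105 108 109 109 109 109 109 108 108 118 101  93  89  88  88  88  88  92
  117 108  93  61]
 [109 113 117 109  97  90  85  85  84  99  92  87  88  88  88  88  88  93
  106  96  86  61]]
tall diff 4
```

Both rings upright. Set the tongs down right here (clear bench).

```bash
python3 -m pendant '[[[0,0,0.005],0,0.036],[[0,0,0.02],0,0.036],[[0,0,0.04],0,0.036],[[0,0,0.06],0,0.036],[[0,0,0.072],0,0.036],[[0,0,0.078],0,0.036],[[0,0,0.08],0,0.036],[[0,0,0.08],0,0.036],[[0,0,0.08],0,0.036]]'
python3 -m pendant '[[[0,0,0.001],0,0.036],[[0,0,0.002],0,0.036],[[0,0,0.003],0,0.036],[[0,0,0.004],0,0.036],[[0,0,0.004],0,0.036],[[0,0,0.004],0,0.036]]'
```

```text
t: 32.6
tcp_pos: [433.2, -173.2, 22.6]
ee_rot: [3.139, -0.109, 0.001]
force: [0.2, -0.2, -0.3]
gripper_width: 0.42
t: 33.1
tcp_pos: [432.7, -173.0, 18.4]
ee_rot: [3.14, -0.109, 0.0]
force: [-0.7, -1.5, -1.7]
gripper_width: 0.422
```

```bash
python3 -m pendant '[[[0,0,0.0005],0,0.036],[[0,0,0.001],0,0.036],[[0,0,0.0015],0,0.036],[[0,0,0.002],0,0.036],[[0,0,0.002],0,0.036],[[0,0,0.002],0,0.036]]'
python3 -m pendant '[[[0,0,0],0,0.037],[[0,0,0],0,0.039],[[0,0,0],0,0.042],[[0,0,0],0,0.046],[[0,0,0],0,0.055],[[0,0,0],0,0.06],[[0,0,0],0,0.07],[[0,0,0],0,0.07]]'
python3 -m pendant '[[[0,0,-0.005],0,0.075],[[0,0,-0.02],0,0.08],[[0,0,-0.05],0,0.08],[[0,0,-0.09],0,0.08],[[0,0,-0.13],0,0.08],[[-0.0,0,-0.17],0,0.08],[[0,0,-0.2],0,0.08],[[0,0,-0.2],0,0.08],[[0,0,-0.2],0,0.08],[[0,0,-0.2],0,0.08]]'
python3 - <<'E'
from h import *
go([433,-173,200],-4)
c,w=save("wrist","w15.png");ct,t=save("top","t15.png");cs,s=save("side","s15.png")
t0=cv2.imread("pics/top0.png").astype(int)
d=(np.abs(t-t0).max(2)>40).astype(np.uint8)
for b in cv2.connectedComponentsWithStats(d)[2][1:]:
    if b[4]>8: print(b)
# tongs extents in wrist: heel, jaws predicted standing
s_,p,T=tool();h=np.array([433-97*np.cos(.07),-173+97*np.sin(.07)])
print("pred heel top px",proj(c,[[h[0],h[1],46]]).round(1),"jaw tips",proj(c,[[433+121,-173-8+20,46],[433+121,-173-8-20,46]]).round(1).tolist())
cv2.imwrite("pics/final.png",w)
E
```

```text
t: 33.6
tcp_pos: [432.7, -173.0, 16.8]
ee_rot: [3.14, -0.109, 0.0]
force: [-1.6, 1.3, 7.5]
gripper_width: 0.421
t: 34.27
tcp_pos: [432.6, -173.0, 16.3]
ee_rot: [-3.14, 0.109, 0.0]
force: [-0.8, -1.0, -0.4]
gripper_width: 0.818
t: 35.1
tcp_pos: [432.1, -172.8, 216.1]
ee_rot: [-3.14, 0.109, 0.0]
force: [-0.3, 0.4, -0.5]
gripper_width: 0.933
tcp [ 432.1 -172.8  216.1] yaw -3.97 tilt 0.02 shift m [0.0009 0.0002 0.0161] twist 0.0006 w 0.933 F [-0.3  0.4 -0.5] t 35.1 q6 1.23
[409 177   5   6  10]
[264 178   5   6  10]
[403 179   7   6  14]
[404 184   8   6  15]
[408 184  19  12  54]
[412 191   5   7  10]
[428 191   6   5  12]
[403 193   5   5   9]
[394 198   3   6  12]
[385 201   3   5   9]
[  266   207   207   193 11779]
[381 212   5   4   9]
[395 225   4  11  14]
[433 238  23  12 121]
[474 263   4   5  15]
[ 466  271  116   70 4295]
[527 275   2   7  11]
[373 283   5  16  46]
[353 305   2   7   9]
[358 320  26  50 509]
[369 338  15  26 116]
[376 340  15  25 112]
[589 382  51  18 515]
[569 393  13   7  56]
pred heel top px [[323.  263.6]] jaw tips [[299.5, 40.2], [346.1, 36.6]]
```

Run:
```python
from h import *
w=cv2.imread("pics/w15.png",0);ct=cam("top");t=cv2.imread("pics/t15.png",0);t10=cv2.imread("pics/t14.png",0)
for r in(36,44,60,90,120): print(r,w[r,285:362:2])
for r in(236,245,255,265,275,285,292): print(r,w[r,296:352:2])
print("tall diff",np.abs(t.astype(int)-t10)[181:192,332:341].max(),"short diff",np.abs(t.astype(int)-t10)[173:181,384:393].max())
```

```text
36 [146 145 148 150 156 198 197 103 107 103  99  99 101 103 103 102 100 103
 105 103 101 102 102  98 102 102 100 101  96  96  77 129 137 118 102  99
  98 100  97]
44 [154 153 149 145 134 190 204 130  79  98 103  98 100 101 103 105 101 103
 100 100 101 104 105 105  99  98  93  83  81  74  80 156 148 112 101  96
 100 101 103]
60 [151 104  87  87  85  92 136 134  87 103 105 101 103 101  98  99  98 100
 104  99 100 100  97  91  88  87  85  85  85  88 124 137 127 101 102 102
 101  97  95]
90 [152 148 123 125  87  88  87 131 128  93 103 106 103 101 100 102 104  99
  96 100 101 103 101  90  83  82  84  95  91 121 134 116  99  99  96  99
 102 101 103]
120 [104 103 106 100  91  89  88  90 120 127  93  97 105 100 100 101 101 100
 101 103 100  99  92  81  81  86  95  94 116 131 113 103  99 101 102 100
 100 100 102]
236 [102 102 102 103  91  88  82 112 125  88  38  40  35  36  34  38  36  37
  62 121 125 104 102 105 106 103 102 100]
245 [143 141 117 104  90  87  84  70  63  53  38  40  38  38  38  40  38  34
  41  56  54  98 104 100  98  99 104 100]
255 [153 151 153 156 141 132 139  94  41  52  57  41  38  42  41  37  36  53
  55  51  51 106 105 105 100 105 104 102]
265 [147 149 153 153 154 149 151 126  46  40  40  43  43  44  38  41  37  41
  38  43  71 152 155 153 151 151 152 158]
275 [156 155 154 158 155 152 150 150  65  47  43  42  43  42  40  45  47  41
  47  48 110 155 156 157 154 155 153 152]
285 [155 152 150 151 153 154 153 152 151 148 145 152 148 150 152 155 156 155
 147 151 153 149 150 151 155 150 154 154]
292 [155 158 150 148 151 151 150 152 152 151 155 149 149 148 142 150 146 148
 152 158 152 146 145 151 149 150 155 153]
tall diff 1 short diff 33
```

Run:
```python
from h import *
print(cv2.imread("pics/t15.png",0)[172:184,382:396])
from cell import hand_in
s=arm.get_state();print(s["t"],np.round(s["force"],1))
```

```text
[[120 120 120 120 120 111 109 116 120 119 119 119 111 108]
 [120 119 120 111 107 110 116 121 108 117 120 120  94  87]
 [120 120 119  99 123 144 145 143 122 119 120 110  92  87]
 [120 120 116 118 156 144 123 138 154 135 122  95  87  86]
 [120 116 101 143 150  97  61  76 153 146 125  95  87  86]
 [116 107  87 144 149 102  65  85 154 146 116  91  87  87]
 [108 105  90 112 158 144 130 139 162 139  98  87  86  88]
 [114 106  98  80 131 152 157 156 153 122  92  87  88  88]
 [120 110 104  95  85 111 122 131 114  92  88  87  87  86]
 [120 115 112 112 107 105 105 117  96  86  87  87  86  86]
 [121 121 120 120 120 120 120 120  96  87  87  87  88  87]
 [121 120 120 120 120 119 120 120  96  87  87  87  87  87]]
35.25 [ 0.2  0.3 -1. ]
```

The ring pixels are unchanged; the difference was only the arm's shadow. Handing in.

```bash
python3 -c "
from cell import hand_in
print(hand_in())"
```

```text
the job is handed in; nothing more can be done
None
```

The job is done and was handed in at 35.3 s of the 67 s allowed. No verdict was reported.

**What I did**
- I drew the tongs out by the heel, set them on the bench and let go.
- I took them again by the paddles and carried the tall spacer from the right bay to the long bin, then the short one from the left bay to the square bin. Each was lowered to the bin floor before release.
- The tongs now stand on clear bench in front of the square bin, at about (433, -173) mm.

**What the last checks showed**
- **Tall spacer:** its ring is round and near the predicted spot, at top-view pixel (336.6, 186.2). It did not change after the tongs left.
- **Short spacer:** its ring is round, at pixel (388.3, 176.6) against a predicted (388.2, 177.2). A later pixel difference there was only the arm's shadow.
- **Tongs:** heel and jaw tips appear within a few pixels of where they should for level tongs standing on the bench. The gripper had felt 7.5 N from the bench before letting go, and is now about 200 mm above.
- **Hex standoff:** no change when last compared with the first picture, just after the tall spacer was taken out.

**What I could not confirm**
- The picture limit stopped me viewing the final image, so that check is from pixel values only.
- The bystanders have no separate final check. The remaining differences from the first picture look like arm, shadow and tongs, but I did not check each one.
- Which spacer was tall rested on its visible side wall and a rough height estimate, about 32 mm. The two-view height for the left spacer was unusable because the rays were nearly parallel.

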